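# Sort fired clay tiles from the drying rack into the file boxes

## Task

Sort the three fired clay tiles from the drying rack into the wooden file boxes, standing upright with their tops still up: the square-cornered tile into the short box with one slot, the two round-topped tiles into the long box, one in each of its two slots. Lower every tile to the bottom of its slot before letting go, as fired clay chips when dropped, and do not disturb anything else on the table.

Things in the scene. Friction and masses are not known exactly. Their poses are not given: they have to be found in the camera images.
- arched_a: Round-topped fired clay tile, 90 wide x 12 thick, 135 mm high with a half-round top of radius 45, about 0.26 kg. Identical to arched_b. Starts standing in the rack, leaning 35 degrees from vertical, top towards the robot. Origin: centre of its bottom edge face; z up the tile to its top, y across the width, x through the thickness (at first away from the robot and upwards).
- arched_b: Round-topped fired clay tile, identical to arched_a in size and way of standing, origin and axes as arched_a.
- square: Square-cornered fired clay tile, 90 wide x 12 thick x 115 mm high, about 0.24 kg. Starts standing in the rack, leaning 35 degrees from vertical, top towards the robot. Origin: centre of its bottom edge face; z up the tile to its top, y across the width, x through the thickness (at first away from the robot and upwards).
- rack: Fixed wooden rack, 130 (x) x 380 (y) mm; tiles stand side by side at y about -125, 0, 125, any in any place, just leaning. Origin at table level under the line, 32 mm up, where support board and ledge meet; x away from the robot, z up. The board, on the robot's side, leans 35 degrees towards it and backs only a tile's lowest 55 mm. The ledge is square to it, 30 mm wide.
- long_box: Fixed open plywood file box, 42 (x) x 238 (y) x 56 mm high, walls, floor and divider 6 mm, with two equal slots in line along y. Origin: centre of its underside; z up.
- short_box: Fixed open plywood file box, 42 (x) x 122 (y) x 56 mm high, walls and floor 6 mm, with a single slot. Origin: centre of its underside; z up.
- long_slot_r (a point): Long box, the slot: 30 mm wide (x) by 110 mm long (y) inside, 50 mm deep, open on top. The point is the centre of the slot's floor, 6 mm above the table; x runs across the narrow width, y along the length, z up. This slot lies 58 mm to -y of the box's centre.
- long_slot_l (a point): Long box, the slot: 30 mm wide (x) by 110 mm long (y) inside, 50 mm deep, open on top. The point is the centre of the slot's floor, 6 mm above the table; x runs across the narrow width, y along the length, z up. This slot lies 58 mm to +y of the box's centre.
- short_slot (a point): Short box, the slot: 30 mm wide (x) by 110 mm long (y) inside, 50 mm deep, open on top. The point is the centre of the slot's floor, 6 mm above the table; x runs across the narrow width, y along the length, z up.
- rib: Dark half-moon wooden rib lying flat, 60 x 120 x 10 mm. Bystander. Origin: centre of its underside.
- loop_tool: Loop modelling tool lying flat, 200 mm long, wooden handle 140 x 16 x 16 mm with a steel wire loop. Bystander. Origin: under the middle of the handle.
- mug: White mug, 84 mm across, 90 mm high. Bystander. Origin: centre of its underside.
- clay_block: Grey-brown block of hard clay, 110 x 80 x 60 mm. Bystander. Origin: centre of its underside.
- plaster_mould: White plaster mould block, 120 x 100 x 50 mm. Bystander. Origin: centre of its underside.
- slip_bowl: Small terracotta bowl, 110 mm across, 50 mm high. Bystander. Origin: centre of its underside.

How it is judged (in metres and radians):
At the end, for the whole second after the job is handed in: Square tile in the short slot, the round-topped tiles in different long slots: top up, leaning under 0.5 rad, centre of the bottom edge within 18 mm of the slot centre in x and y and under 12 mm above the slot floor; all at rest (below 0.03 m/s, 0.3 rad/s) (x of square in the frame of short_slot between -0.018 and 0.018 m and y of square in the frame of short_slot between -0.018 and 0.018 m and z of square in the frame of short_slot below 0.012 m and angle between square's own z axis and vertical below 0.5 rad and (((x of arched_a in the frame of long_slot_r between -0.018 and 0.018 m and y of arched_a in the frame of long_slot_r between -0.018 and 0.018 m and z of arched_a in the frame of long_slot_r below 0.012 m and angle between arched_a's own z axis and vertical below 0.5 rad) and (x of arched_b in the frame of long_slot_l between -0.018 and 0.018 m and y of arched_b in the frame of long_slot_l between -0.018 and 0.018 m and z of arched_b in the frame of long_slot_l below 0.012 m and angle between arched_b's own z axis and vertical below 0.5 rad)) or ((x of arched_a in the frame of long_slot_l between -0.018 and 0.018 m and y of arched_a in the frame of long_slot_l between -0.018 and 0.018 m and z of arched_a in the frame of long_slot_l below 0.012 m and angle between arched_a's own z axis and vertical below 0.5 rad) and (x of arched_b in the frame of long_slot_r between -0.018 and 0.018 m and y of arched_b in the frame of long_slot_r between -0.018 and 0.018 m and z of arched_b in the frame of long_slot_r below 0.012 m and angle between arched_b's own z axis and vertical below 0.5 rad))) and linear speed of each of arched_a, arched_b, square below 0.03 m/s and angular speed of each of arched_a, arched_b, square below 0.3 rad/s); the robot touches nothing.
It fails at once if a tile falls: it moves faster than 0.7 m/s out of the fingers' grip (a drop of some 25 mm) ((linear speed of arched_a above 0.7 m/s and contact force between the fingers and arched_a below 0.1 N) or (linear speed of arched_b above 0.7 m/s and contact force between the fingers and arched_b below 0.1 N) or (linear speed of square above 0.7 m/s and contact force between the fingers and square below 0.1 N)).
It fails at once if a bystander is moved more than 30 mm (distance of any of rib, loop_tool, mug, clay_block, plaster_mould, slip_bowl from where it was at the start of the episode above 0.03 m).
It also fails if it takes over 70 s, if anything falls off the work surface, if the arm or the gripper's body presses on something with over 40 N, if the wrist force passes 120 N, or if a joint passes its speed limit or range.

## Robot

A 6-joint arm with a two-finger parallel gripper is mounted at the origin on the work surface. World frame = base frame: x ahead of the robot, y to its left, z up, the work surface at z = 0. Lengths are in mm, angles in rad, forces in N, time in s.
With the tool pointing down it reaches from about 275 to 750 mm from the base axis. Payload 10.2 kg.
Tool frame: the origin (TCP) lies on the centre line of the jaws, within the pads' length; the fingertips stand 19 mm ahead of it and the grasp point (between the pads) is the TCP; z points along the fingers, y is the line along which they close (so a half turn about z gives the same grasp; the last joint's range is limited). The gripper opens to 88 mm and grips with 3 to 60 N. Pads are 18 mm wide; open, the fingers measure 123 mm over their backs; the gripper's body (75 mm by 187 mm) begins 45 mm behind the grasp point.
Start: joints at [-1.423, 0.313, 1.498, -0, 1.331, -0.223], TCP at [190.227, -489.331, 257.72] pointing down, gripper open.
Joint ranges: [-2.94, 2.94], [-0.97, 2.17], [0.19, 2.56], [-1.23, 4.37], [0.02, 3.11], [-2.88, 2.88]. Speed limits (rad/s): [2.39, 2.39, 3.01, 3.14, 3.14, 3.14].

## Interface

Orientations are given as a rotation vector (axis times angle).
In Python, from workcell import arm gives the robot as it stands. The module is installed in compiled form; this text tells all that it offers.
- The arm moves only by the tool arm_command, never from a script. Its argument "targets" is one flat list of numbers, 5 for each row, row after row: the shift along the tool's x, y, z in m, then the turn about the tool's z in degrees, then the opening, from 0 (shut) to 1 (fully open). A call has 1 to 12 rows; each row is the pose to reach, as a shift and turn from the pose commanded when the call began, along the tool's axes at that moment; what a row does not reach only later rows make up. A row lasts 1/12 s, in which the tool goes at most 41.7 mm and 7.16 degrees, less where a joint would pass 70% of its speed; a pose out of reach is approached as far as the arm can. A call with a gripper value outside its range is refused whole. The fingers move at their own pace and stop on an object; the grip force is fixed at half the most. Time passes only in rows, so rows that repeat a pose let the fingers close. It gives the time, the measured TCP pose, the force, the opening and the grip force at its end, in the units of the state.
- arm.get_obs(): the state, without advancing time (a new reading comes with each control period).
- arm.get_image(name): name is "scene" or "top"; returns (picture, depth): 480x640x3 uint8, red, green, blue; 480x640 float32, mm along the optical axis (not along the pixel's ray), 0 where there is no reading.
- arm.camera_params(name): a dict with "vertical_fov" (degrees; the focal length in pixels is half the picture's height over the tangent of half this angle, whatever the lens; pixels are square), "cx", "cy" (the principal point, pixels), "distortion" ([k1, k2, p1, p2, k3] as OpenCV has them; the pictures are not rectified), "R" (3x3) and "t" (3): a world point X has camera coordinates R X + t. Camera axes: x right, y down, z forward; pixel columns grow to the right and rows downward; lengths in mm; the calibration is good to about 2 mm. A picture is of the moment at which its call begins. camera_params takes no time and is no camera call.
- arm.hand_in(): hands the job in; it is judged then, once.
The state is a dict: "time_s": time; "q": joint angles; "joint_velocities": joint speeds; "effort": joint torques, N m; "position": TCP position; "tcp_rot": TCP orientation; "wrist_force": force on the tool from outside, world axes, zero at the start; "moment": the same for the moment, N m; "gripper_width": finger opening in mm; "grasp_force": force on a finger pad.
Only numpy, scipy, OpenCV 4.12 (cv2) and the standard library are available. Lean on these libraries where they do the work, as an engineer would, in place of code of your own. Each camera call takes 0.05 s, during which the arm holds its last target. There are 200 camera calls.

## Working session

There is one attempt and no reset: what is moved stays moved. The work goes in short steps, Python scripts to look and compute and a tool call to move; the robot and the scene stay as the last step left them, time stands still between calls to the robot, and variables do not carry over. Pictures are saved under pics/ and viewed, at most 10 in all, crops included, and the job is handed in when it is done.

Besides the shell and the picture viewer there is one more tool, called after "Request:" as name(argument=value, ...), one argument or row to a line, values as JSON. arm_command: Moves the arm, as the interface text tells. Its arguments: {"type":"object","properties":{"targets":{"type":"array"}},"required":["targets"]}

```bash
mkdir -p pics
cat > h.py <<'E'
import numpy as np, cv2
from workcell import arm
def snap(n,f):
    im,d=arm.get_image(n); cv2.imwrite('pics/'+f+'.png',im[:,:,::-1]); np.save('pics/'+f+'.npy',d); return im,d
def world(n,d,px):
    p=arm.camera_params(n); f=240/np.tan(np.radians(p['vertical_fov'])/2)
    K=np.array([[f,0,p['cx']],[0,f,p['cy']],[0,0,1]])
    px=np.array(px,float).reshape(-1,1,2)
    u=cv2.undistortPoints(px,K,np.array(p['distortion'],float))[:,0]
    z=d[px[:,0,1].astype(int),px[:,0,0].astype(int)]
    c=np.c_[u,np.ones(len(u))]*z[:,None]
    return (c-np.array(p['t']))@np.array(p['R'])
def cloud(n,d):
    v,u=np.nonzero(d>0); return world(n,d,np.c_[u,v]),u,v
E
python3 - <<'E'
from h import *
snap('top','top0'); snap('scene','scene0')
for n in('top','scene'):print({k:np.round(v,3).tolist() for k,v in arm.camera_params(n).items()})
print({k:np.round(v,3).tolist() for k,v in arm.get_obs().items()})
E
```

```text
{'vertical_fov': 51.217, 'cx': 318.644, 'cy': 233.688, 'distortion': [-0.037, 0.0, 0.0, 0.0, 0.0], 'R': [[0.016, -1.0, -0.005], [-0.999, -0.016, -0.034], [0.034, 0.006, -0.999]], 't': [-7.189, 511.71, 1115.844]}
{'vertical_fov': 48.719, 'cx': 317.161, 'cy': 243.21, 'distortion': [-0.069, 0.0, 0.0, 0.0, 0.0], 'R': [[-0.217, 0.976, 0.012], [0.785, 0.182, -0.592], [-0.58, -0.119, -0.806]], 't': [103.548, -367.908, 1496.872]}
{'time_s': 0.1, 'q': [-1.423, 0.313, 1.498, -0.0, 1.331, -0.223], 'joint_velocities': [-0.0, 0.0, 0.001, -0.001, 0.002, -0.0], 'effort': [0.002, -40.281, -25.264, 0.07, 0.034, -0.0], 'position': [190.175, -489.139, 257.214], 'tcp_rot': [-3.087, -0.579, -0.0], 'wrist_force': [-0.525, 0.072, -0.186], 'moment': [-0.007, -0.03, 0.043], 'grasp_force': 0.0, 'gripper_width': 87.782}
```

View pics/top0.png

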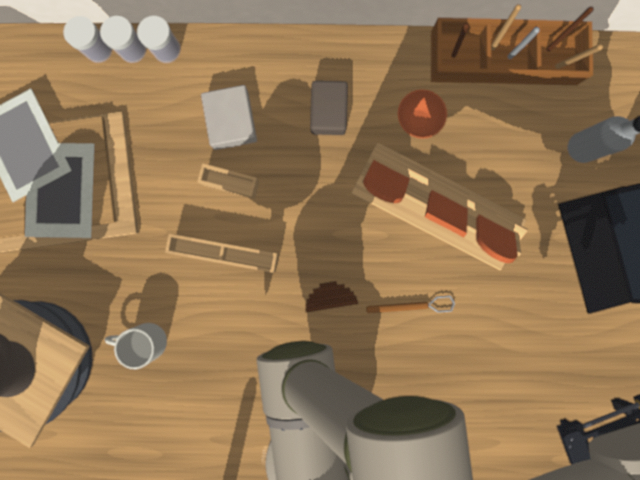

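View pics/scene0.png

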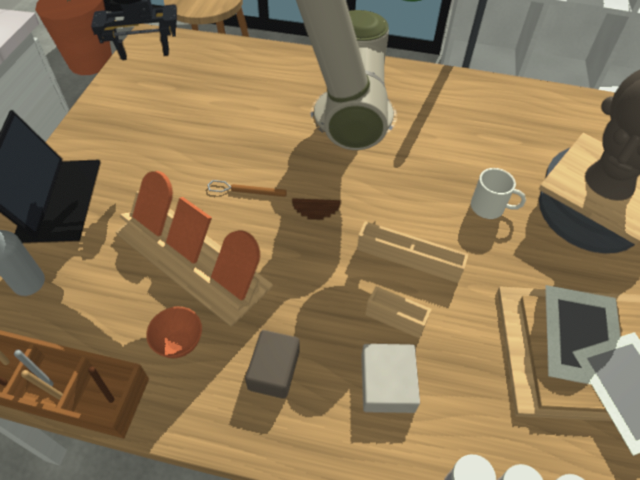

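Top view: the rack runs diagonally around (440,205). Its tiles are arched at (385,182), square at (447,213) and arched at (497,240). The short box is at (228,180), the long box at (221,253), and the rib and loop tool are at (332,297) and (410,303). The scene view confirms the square tile is in the middle.

Run:
```python
from h import *
for n in('top','scene'):
    d=np.load(f'pics/{n}0.npy'); im=cv2.imread(f'pics/{n}0.png')
    P,u,v=cloud(n,d); hsv=cv2.cvtColor(im,cv2.COLOR_BGR2HSV)[v,u]
    print(n)
    if n=='top': boxes=dict(short=(190,265,158,202),long=(158,285,228,278))
    else: boxes=dict(short=(355,440,280,340),long=(350,475,215,285))
    for k,(a,b,c,e) in boxes.items():
        m=(u>a)&(u<b)&(v>c)&(v<e)&(P[:,2]>48)&(P[:,2]<66)
        r=cv2.minAreaRect(P[m,:2].astype(np.float32)); print(k,m.sum(),r,np.median(P[m,2]))
    reg=dict(A=(360,412,155,206),S=(422,474,190,236),B=(474,522,215,262)) if n=='top' else dict(A=(205,265,225,302),S=(162,215,195,265),B=(128,178,165,238))
    for k,(a,b,c,e) in reg.items():
        m=(u>a)&(u<b)&(v>c)&(v<e)&((hsv[:,0]<9)|(hsv[:,0]>172))&(hsv[:,1]>130)&(P[:,2]>45)
        Q=P[m]
        for _ in range(4):
            c0=Q.mean(0); nrm=np.linalg.svd(Q-c0,full_matrices=False)[2][2]; nrm*=np.sign(nrm[2])
            Q=Q[abs((Q-c0)@nrm)<4]
        h=np.array([-nrm[1],nrm[0],0]);h/=np.linalg.norm(h)   # along width
        w=Q@h; up=np.cross(nrm,h); t=Q@up
        lo,hi=np.percentile(w,[.5,99.5]); mid=(lo+hi)/2
        tl,th=np.percentile(t,[.5,99.5])
        top=c0+h*(mid-c0@h)+up*((th if abs(up[2])>0 else tl)-c0@up)
        print(k,len(Q),'n',nrm.round(3),'yaw',np.degrees(np.arctan2(nrm[1],nrm[0])).round(1),'tilt',np.degrees(np.arcsin(nrm[2])).round(1),'w',(hi-lo).round(1),'h',(th-tl).round(1),'top',top.round(1),'up',up.round(2))
```

```text
top
short 452 ((624.685791015625, 203.33660888671875), (124.17717742919922, 42.528751373291016), 76.1606674194336) 56.17550344045935
long 775 ((465.95452880859375, 212.1434783935547), (238.57009887695312, 42.285240173339844), 80.58554077148438) 56.17607033905668
A 309 n [ 0.727 -0.364  0.583] yaw -26.6 tilt 35.6 w 81.8 h 125.8 top [ 586.3 -121.3  150.6] up [-0.52  0.26  0.81]
S 249 n [ 0.733 -0.367  0.573] yaw -26.6 tilt 35.0 w 85.0 h 101.4 top [ 535.9 -253.5  132.7] up [-0.51  0.26  0.82]
B 280 n [ 0.736 -0.358  0.575] yaw -25.9 tilt 35.1 w 85.1 h 123.0 top [ 473.7 -353.5  147.2] up [-0.52  0.25  0.82]
scene
short 650 ((624.4086303710938, 200.58978271484375), (120.56231689453125, 45.305564880371094), 76.50788116455078) 55.57794070747887
long 1069 ((466.256103515625, 210.69717407226562), (237.6185302734375, 47.017940521240234), 80.24214935302734) 55.07846425080937<stdin>:16: RuntimeWarning: Mean of empty slice.
  ret = um.true_divide(
Traceback (most recent call last):
IndexError: index 2 is out of bounds for axis 0 with size 0
```

```bash
cat > meas.py <<'E'
from h import *
yaw=np.radians(-26.4); X=np.array([np.cos(yaw),np.sin(yaw)]); Y=np.array([-X[1],X[0]])
for n in('top','scene'):
    d=np.load(f'pics/{n}0.npy'); im=cv2.imread(f'pics/{n}0.png')
    P,u,v=cloud(n,d); hsv=cv2.cvtColor(im,cv2.COLOR_BGR2HSV)[v,u]
    reg=dict(A=(360,412,155,206),S=(422,474,190,236),B=(474,522,215,262)) if n=='top' else dict(A=(205,265,225,302),S=(162,215,195,265),B=(128,178,165,238))
    for k,(a,b,c,e) in reg.items():
        r=(u>a)&(u<b)&(v>c)&(v<e)&(P[:,2]>90)
        m=r&((hsv[:,0]<12)|(hsv[:,0]>170))&(hsv[:,1]>110)
        print(n,k,r.sum(),m.sum(),np.median(hsv[r],0))
        Q=P[m]; x=Q[:,:2]@X; y=Q[:,:2]@Y; z=Q[:,2]
        for lo in(95,105,115,125,135,143):
            s=(z>lo)&(z<lo+10)
            if s.sum()>5:
                f=np.percentile(y[s],[2,98]); print('  z',lo+5,'y',f.round(1),'mid',f.mean().round(1),'x',np.percentile(x[s],[5,50,95]).round(1))
        print('  zmax',np.percentile(z,99.5).round(1))
E
python3 meas.py
```

```text
top A 816 778 [  9. 159. 110.]
  z 100 y [110.6 195.2] mid 152.9 x [612.4 615.5 619.8]
  z 110 y [110.7 192.6] mid 151.7 x [604.8 608.4 611.8]
  z 120 y [110.7 195.5] mid 153.1 x [595.1 601.6 605. ]
  z 130 y [113.5 192.8] mid 153.2 x [582.9 594.  598.3]
  z 140 y [119.2 184.8] mid 152.0 x [574.9 584.5 590.6]
  z 148 y [130.4 175.7] mid 153.0 x [573.4 579.8 585.1]
  zmax 150.5
top S 738 707 [  9. 161. 112.]
  z 100 y [-31.6  53. ] mid 10.7 x [611.6 615.7 619.3]
  z 110 y [-31.7  51.4] mid 9.9 x [604.8 608.4 611.8]
  z 120 y [-29.   53.5] mid 12.3 x [596.3 601.3 605. ]
  z 130 y [-32.4  51.9] mid 9.7 x [583.6 589.4 597.4]
  z 140 y [-10.4  34.5] mid 12.0 x [590.  590.9 592.1]
  zmax 135.4
top B 824 790 [  9. 161. 110.]
  z 100 y [-148.8  -63.5] mid -106.2 x [610.7 614.6 618.4]
  z 110 y [-149.6  -63.8] mid -106.7 x [603.8 607.7 611.6]
  z 120 y [-147.   -64.2] mid -105.6 x [593.3 600.1 604.1]
  z 130 y [-144.4  -67.7] mid -106.0 x [583.  592.8 597.1]
  z 140 y [-137.5  -74.3] mid -105.9 x [572.7 583.1 589.4]
  z 148 y [-128.9  -83.2] mid -106.1 x [573.5 579.3 584.4]
  zmax 149.9
scene
[... 399 characters left out ...]
. 165. 125.]
  z 100 y [-72.3  52.1] mid -10.1 x [609.1 615.4 619.7]
  z 110 y [-76.9  52.4] mid -12.2 x [602.4 608.1 612.8]
  z 120 y [-73.9  52.2] mid -10.8 x [596.4 601.5 606. ]
  z 130 y [-33.8  52.2] mid 9.2 x [584.2 593.3 598.4]
  z 140 y [-29.1  39.9] mid 5.4 x [591.6 593.2 594.8]
  zmax 135.9
scene B 1070 967 [  9. 165. 123.]
  z 100 y [-148.1  -26.5] mid -87.3 x [610.2 615.4 619.8]
  z 110 y [-151.1  -32.3] mid -91.7 x [602.7 608.  612.4]
  z 120 y [-147.   -63.4] mid -105.2 x [595.1 600.8 605.4]
  z 130 y [-145.9  -67. ] mid -106.5 x [587.  593.8 598.7]
  z 140 y [-137.1  -74.6] mid -105.8 x [575.4 586.5 591. ]
  z 148 y [-129.2  -81.8] mid -105.5 x [573.5 581.4 586.2]
  zmax 150.0
```

```bash
cat > go.py <<'E'
from h import *
import sys
from scipy.spatial.transform import Rotation as Ro
# usage: go.py f x y z yaw [x y z yaw ...]; f: w world, r rack frame
o=arm.get_obs(); p=np.array(o['position']); R=Ro.from_rotvec(o['tcp_rot']).as_matrix()
yaw0=np.degrees(np.arctan2(R[1,1],R[0,1]))
print('pos',p.round(1),'yawY',yaw0.round(1),'q',np.round(o['q'],2),'t',round(o['time_s'],2),'F',np.round(o['wrist_force'],1),'w',round(o['gripper_width'],1),'z',R[:,2].round(3))
a=np.array(sys.argv[2:],float).reshape(-1,4)
y=np.radians(-26.4);M=np.array([[np.cos(y),-np.sin(y),0],[np.sin(y),np.cos(y),0],[0,0,1]])
if sys.argv[1]=='r': print('rackpos',(M.T@p).round(1))
for r in a:
    t=M@r[:3] if sys.argv[1]=='r' else r[:3]
    dy=(yaw0-r[3]+90)%180-90
    print(t.round(1),'shift m',(R.T@(t-p)/1000).round(4),'turn',dy.round(1))
E
python3 go.py r 597 10.3 250 -26.4
```

```text
pos [ 190.2 -489.1  257.2] yawY -68.8 q [-1.42  0.31  1.5  -0.    1.33 -0.22] t 0.1 F [-0.5  0.1 -0.2] w 87.8 z [-0.     0.001 -1.   ]
rackpos [ 387.8 -353.6  257.2]
[ 539.3 -256.2  250. ] shift m [ 0.4098 -0.0906  0.0074] turn -42.4
```

Request:
arm_command(
  targets=[0.41, -0.09, 0.007, -42.4, 1, 0.41, -0.09, 0.007, -42.4, 1, 0.41, -0.09, 0.007, -42.4, 1, 0.41, -0.09, 0.007, -42.4, 1, 0.41, -0.09, 0.007, -42.4, 1, 0.41, -0.09, 0.007, -42.4, 1, 0.41, -0.09, 0.007, -42.4, 1, 0.41, -0.09, 0.007, -42.4, 1, 0.41, -0.09, 0.007, -42.4, 1, 0.41, -0.09, 0.007, -42.4, 1, 0.41, -0.09, 0.007, -42.4, 1, 0.41, -0.09, 0.007, -42.4, 1],
)

```text
time_s: 1.1
position: [540.8, -255.4, 249.8]
tcp_rot: [-2.666, -1.66, 0.001]
wrist_force: [-0.2, -0.3, 0.5]
gripper_width: 88.1
grasp_force: 0.0
```

```bash
python3 go.py r 597 10.3 128 -26.4
```

```text
pos [ 540.8 -255.4  249.8] yawY -26.2 q [-0.64  0.48  1.27 -0.    1.39 -0.18] t 1.1 F [-0.2 -0.3  0.5] w 88.1 z [-0.001  0.001 -1.   ]
rackpos [597.9  11.7 249.8]
[ 539.3 -256.2  128. ] shift m [-0.0014 -0.0008  0.1218] turn 0.2
```

Request:
arm_command(
  targets=[-0.001, 0, 0.035, 0, 1, -0.001, 0, 0.07, 0, 1, -0.001, 0, 0.1, 0, 1, -0.001, 0, 0.122, 0, 1, -0.001, 0, 0.122, 0, 1, -0.001, 0, 0.122, 0, 0.8, -0.001, 0, 0.122, 0, 0.6, -0.001, 0, 0.122, 0, 0.4, -0.001, 0, 0.122, 0, 0.4, -0.001, 0, 0.122, 0, 0.4, -0.001, 0, 0.122, 0, 0.4],
)

```text
time_s: 2.02
position: [539.4, -257.9, 129.3]
tcp_rot: [2.669, 1.656, 0.001]
wrist_force: [1.3, 0.0, 1.6]
gripper_width: 50.3
grasp_force: 0.0
```

```bash
python3 go.py r 652 10.3 136 -26.4; python3 -c "
from h import *
snap('scene','s1');cv2.imwrite('pics/s1c.png',cv2.resize(cv2.imread('pics/s1.png')[120:360,60:380],(800,600)))"
```

```text
pos [ 539.4 -257.9  129.3] yawY -26.4 q [-0.64  0.59  1.43 -0.    1.12 -0.18] t 2.02 F [1.3 0.  1.6] w 50.3 z [ 0.001 -0.001 -1.   ]
rackpos [597.9   8.9 129.3]
[ 588.6 -280.7  136. ] shift m [ 0.0014  0.0541 -0.0066] turn 0.0
```

View pics/s1c.png

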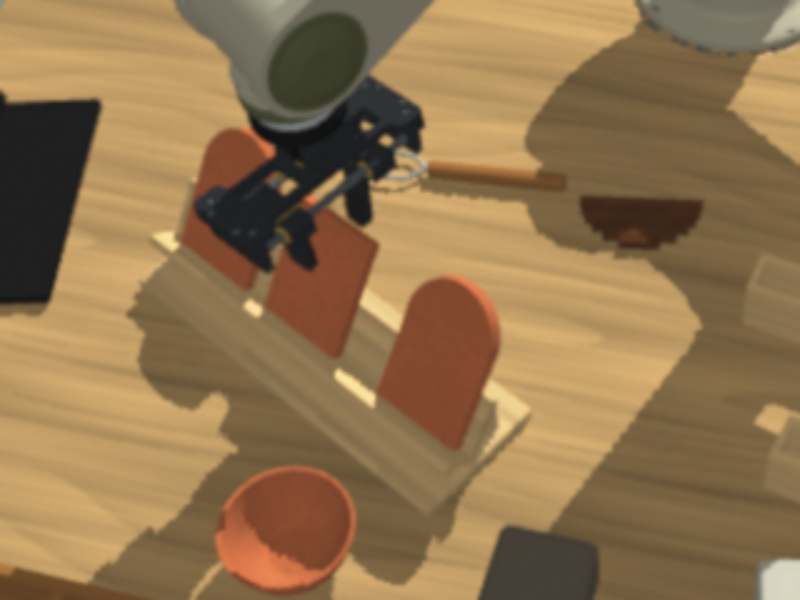

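The crop shows the fingers on both sides of the square tile's top, at about (300,245) and (360,200). Next I tilt it upright and grip it.

Request:
arm_command(
  targets=[0.001, 0, 0, 0, 0.36, 0.001, 0, 0, 0, 0.36, 0.001, 0.008, 0, 0, 0.36, 0.001, 0.016, -0.001, 0, 0.34, 0.001, 0.024, -0.002, 0, 0.32, 0.001, 0.032, -0.004, 0, 0.3, 0.001, 0.04, -0.005, 0, 0.28, 0.001, 0.047, -0.006, 0, 0.26, 0.001, 0.052, -0.007, 0, 0.24, 0.001, 0.054, -0.007, 0, 0.22, 0.001, 0.054, -0.007, 0, 0.2, 0.001, 0.054, -0.007, 0, 0.16],
)

```text
time_s: 3.07
position: [588.0, -280.7, 135.6]
tcp_rot: [-2.669, -1.656, 0.0]
wrist_force: [0.4, 0.5, 0.6]
gripper_width: 14.7
grasp_force: 0.1
```

Request:
arm_command(
  targets=[0, 0, 0, 0, 0, 0, 0, 0, 0, 0, 0, 0, 0, 0, 0, 0, 0, 0, 0, 0, 0, 0, 0, 0, 0, 0, 0, 0, 0, 0],
)

```text
time_s: 3.57
position: [587.9, -280.7, 135.6]
tcp_rot: [-2.669, -1.656, 0.001]
wrist_force: [-2.6, 1.5, 0.1]
gripper_width: 11.8
grasp_force: 30.0
```

Request:
arm_command(
  targets=[0, 0, -0.02, 0, 0, 0, 0, -0.04, 0, 0, 0, 0, -0.065, 0, 0, 0, 0, -0.09, 0, 0, 0, 0, -0.115, 0, 0, 0, 0, -0.14, 0, 0, 0, 0, -0.14, 0, 0],
)

```text
time_s: 4.15
position: [589.4, -281.6, 281.0]
tcp_rot: [2.662, 1.652, 0.006]
wrist_force: [0.8, 0.2, -1.3]
gripper_width: 11.6
grasp_force: 29.9
```

```bash
python3 go.py w 624.5 202 275 -13.8 466 211.5 275 -9.6; python3 -c "
from h import *
snap('scene','s2');cv2.imwrite('pics/s2c.png',cv2.resize(cv2.imread('pics/s2.png')[80:320,60:380],(800,600)))"
```

```text
pos [ 589.4 -281.6  281. ] yawY -26.3 q [-0.62  0.59  1.02  0.    1.52 -0.17] t 4.15 F [ 0.8  0.2 -1.3] w 11.6 z [ 0.008 -0.006 -1.   ]
[624.5 202.  275. ] shift m [ 0.449  -0.1832  0.0036] turn -12.5
[466.  211.5 275. ] shift m [ 0.3871 -0.3294  0.0023] turn -16.7
```

View pics/s2c.png

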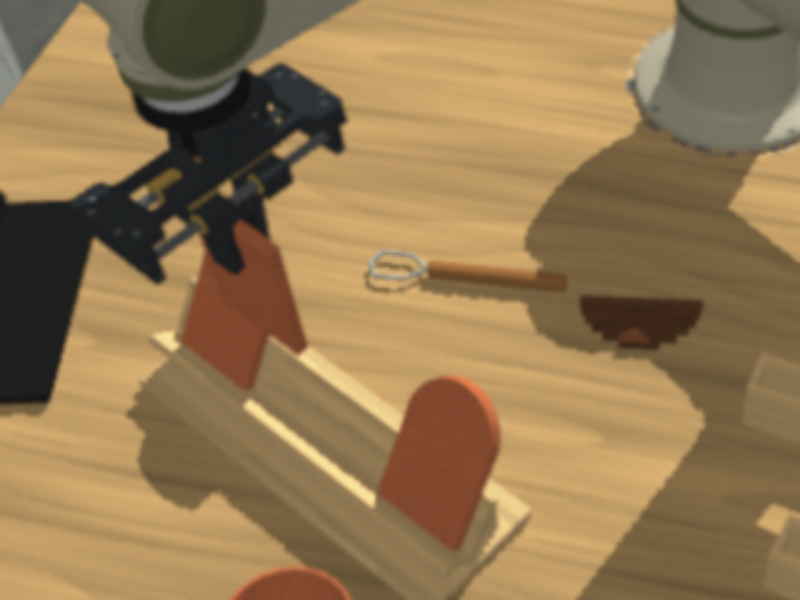

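The square tile hangs straight below the gripper with its faces upright. B is still in its place behind it. I carry it over the short box.

Request:
arm_command(
  targets=[0.037, -0.015, 0, -1, 0, 0.074, -0.03, 0, -2, 0, 0.112, -0.045, 0, -3, 0, 0.15, -0.061, 0, -4, 0, 0.187, -0.076, 0, -5, 0, 0.225, -0.091, 0, -6, 0, 0.262, -0.107, 0, -7, 0, 0.3, -0.122, 0, -8, 0, 0.337, -0.137, 0, -9.5, 0, 0.374, -0.153, 0, -10.5, 0, 0.412, -0.168, 0, -11.5, 0, 0.449, -0.183, 0, -12.5, 0],
)

```text
time_s: 5.2
position: [623.0, 204.9, 273.5]
tcp_rot: [-2.471, -1.938, 0.003]
wrist_force: [0.7, 0.4, -1.6]
gripper_width: 11.8
grasp_force: 30.0
```

Request:
arm_command(
  targets=[0, 0, 0.02, 0, 0, 0, 0, 0.04, 0, 0, 0, 0, 0.06, 0, 0, 0, 0, 0.08, 0, 0, 0, 0, 0.08, 0, 0, 0, 0, 0.08, 0, 0],
)

```text
time_s: 5.7
position: [622.9, 202.6, 193.9]
tcp_rot: [-2.472, -1.936, 0.005]
wrist_force: [-0.0, 0.4, -1.8]
gripper_width: 11.7
grasp_force: 30.0
```

```bash
python3 go.py w 624.5 202 102 -13.8
cat > held.py <<'E'
from h import *
from scipy.spatial.transform import Rotation as Ro
import sys
o=arm.get_obs();p=np.array(o['position']);R=Ro.from_rotvec(o['tcp_rot']).as_matrix()
im,d=snap('scene',sys.argv[1]); P,u,v=cloud('scene',d); hsv=cv2.cvtColor(im,cv2.COLOR_RGB2HSV)[v,u]
L=(P-p)@R   # tool coordinates: x width, y thickness, z down
m=(abs(L[:,0])<75)&(abs(L[:,1])<25)&(L[:,2]>-30)&(L[:,2]<135)&((hsv[:,0]<12)|(hsv[:,0]>170))&(hsv[:,1]>110)
Q=L[m]; print(m.sum(),'y',np.percentile(Q[:,1],[5,50,95]).round(1))
r=cv2.minAreaRect(Q[:,[0,2]].astype(np.float32)); print('xz rect',np.round(r[0],1),np.round(r[1],1),round(r[2],1))
for a in range(-20,110,15):
    s=(Q[:,2]>a)&(Q[:,2]<a+15)
    if s.sum()>10: f=np.percentile(Q[s,0],[2,98]); print(a+7,f.round(1),f.mean().round(1),'y',np.median(Q[s,1]).round(1))
print('bottom',[np.percentile(Q[(Q[:,0]>b)&(Q[:,0]<b+15),2],98).round(1) for b in(-37,-22,-7,8,23)])
E
python3 held.py s3
```

```text
pos [622.9 202.6 193.9] yawY -13.9 q [0.14 0.65 1.14 0.   1.35 0.38] t 5.7 F [-0.   0.4 -1.8] w 11.7 z [-0.003 -0.    -1.   ]
[624.5 202.  102. ] shift m [-0.0001  0.002   0.0918] turn -0.1
435 y [0.7 5.8 7.6]
xz rect [-2.7 36.6] [ 88.2 114.7] 0.1
-13 [-46.2  40.7] -2.7 y 4.6
2 [-46.3  40.9] -2.7 y 6.0
17 [27.7 40.6] 34.2 y 6.3
32 [26.7 40.7] 33.7 y 5.8
47 [27.  41.1] 34.1 y 6.0
62 [27.1 41. ] 34.0 y 6.2
77 [-42.8  39.4] -1.7 y 6.1
92 [-44.2  36.7] -3.7 y 5.4
bottom [np.float64(92.8), np.float64(92.7), np.float64(93.5), np.float64(90.9), np.float64(88.1)]
```

The tile hangs straight, with its bottom about 94 mm below the TCP and 2.7 mm off centre along its width. I lower it.

Request:
arm_command(
  targets=[0.002, 0.002, 0, 0, 0, 0.002, 0.002, 0.02, 0, 0, 0.002, 0.002, 0.04, 0, 0, 0.002, 0.002, 0.055, 0, 0, 0.002, 0.002, 0.07, 0, 0, 0.002, 0.002, 0.08, 0, 0, 0.002, 0.002, 0.088, 0, 0, 0.002, 0.002, 0.088, 0, 0, 0.002, 0.002, 0.09, 0, 0, 0.002, 0.002, 0.091, 0, 0, 0.002, 0.002, 0.092, 0, 0],
)

```text
time_s: 6.67
position: [626.3, 204.2, 104.6]
tcp_rot: [2.473, 1.937, 0.002]
wrist_force: [0.5, 0.0, -2.4]
gripper_width: 11.8
grasp_force: 30.0
```

Request:
arm_command(
  targets=[0, 0, 0.001, 0, 0, 0, 0, 0.002, 0, 0, 0, 0, 0.003, 0, 0, 0, 0, 0.003, 0, 0, 0, 0, 0.003, 0, 0],
)

```text
time_s: 7.08
position: [626.8, 204.3, 104.1]
tcp_rot: [2.471, 1.936, 0.005]
wrist_force: [-5.3, -1.6, 14.9]
gripper_width: 11.7
grasp_force: 30.1
```

Contact at the floor with 15 N. I release and lift.

Request:
arm_command(
  targets=[0, 0, -0.001, 0, 0.05, 0, 0, -0.002, 0, 0.15, 0, 0, -0.002, 0, 0.25, 0, 0, -0.002, 0, 0.35, 0, 0, -0.002, 0, 0.45, 0, 0, -0.002, 0, 0.5, 0, 0, -0.002, 0, 0.5, 0, 0, -0.002, 0, 0.5, 0, 0, -0.02, 0, 0.6, 0, 0, -0.05, 0, 0.7, 0, 0, -0.085, 0, 0.8, 0, 0, -0.12, 0, 1],
)

```text
time_s: 8.08
position: [625.6, 204.2, 221.9]
tcp_rot: [-2.473, -1.937, 0.001]
wrist_force: [0.0, 0.1, 0.2]
gripper_width: 68.3
grasp_force: 0.0
```

```bash
python3 go.py r 587 152.3 250 -26.4
python3 - <<'E'
from h import *
im,d=snap('scene','s4');P,u,v=cloud('scene',d);hsv=cv2.cvtColor(im,cv2.COLOR_RGB2HSV)[v,u]
m=(np.hypot(P[:,0]-624.5,P[:,1]-202)<90)&(P[:,2]>60)&((hsv[:,0]<12)|(hsv[:,0]>170))&(hsv[:,1]>110)
print(m.sum(),np.percentile(P[m],[2,50,98],axis=0).round(1))
E
```

```text
pos [625.6 204.2 221.9] yawY -13.9 q [0.14 0.64 1.09 0.   1.41 0.38] t 8.08 F [0.  0.1 0.2] w 68.3 z [-0.001 -0.    -1.   ]
rackpos [469.5 461.  221.9]
[ 593.5 -124.6  250. ] shift m [-0.3269  0.0476 -0.0281] turn 12.5
966 [[616.  159.4  61.3]
 [630.4 200.7 101.2]
 [640.9 241.3 123.5]]
```

Square tile seated (top at z about 122). Next is the near arched tile, A.

Request:
arm_command(
  targets=[-0.03, 0.004, -0.028, 1, 1, -0.065, 0.01, -0.028, 3, 1, -0.105, 0.015, -0.028, 5, 1, -0.145, 0.021, -0.028, 7, 1, -0.185, 0.027, -0.028, 9, 1, -0.225, 0.033, -0.028, 11, 1, -0.265, 0.039, -0.028, 12.5, 1, -0.3, 0.044, -0.028, 12.5, 1, -0.327, 0.048, -0.028, 12.5, 1, -0.327, 0.048, -0.028, 12.5, 1, -0.327, 0.048, -0.028, 12.5, 1],
)

```text
time_s: 9.05
position: [594.0, -125.8, 248.4]
tcp_rot: [-2.671, -1.653, 0.0]
wrist_force: [-0.6, 0.9, -0.2]
gripper_width: 88.3
grasp_force: 0.0
```

```bash
python3 go.py r 587 152.3 144 -26.4
```

```text
pos [ 594.  -125.8  248.4] yawY -26.5 q [-0.4   0.5   1.25  0.    1.39  0.06] t 9.05 F [-0.6  0.9 -0.2] w 88.3 z [-0.  0. -1.]
rackpos [588.  151.5 248.4]
[ 593.5 -124.6  144. ] shift m [ 0.0008 -0.001   0.1044] turn -0.1
```

Request:
arm_command(
  targets=[0, 0, 0.035, 0, 1, 0, 0, 0.07, 0, 1, 0, 0, 0.095, 0, 1, 0, 0, 0.105, 0, 0.8, 0, 0, 0.105, 0, 0.6, 0, 0, 0.105, 0, 0.4, 0, 0, 0.105, 0, 0.36, 0, 0, 0.105, 0, 0.36, 0, 0, 0.105, 0, 0.36, 0, 0, 0.105, 0, 0.36, 0, 0, 0.105, 0, 0.36],
)

```text
time_s: 9.97
position: [594.3, -124.9, 144.2]
tcp_rot: [2.669, 1.656, 0.001]
wrist_force: [-0.6, -0.4, 0.0]
gripper_width: 36.9
grasp_force: 0.0
```

```bash
python3 go.py r 652 152.3 152 -26.4
```

```text
pos [ 594.3 -124.9  144.2] yawY -26.4 q [-0.4   0.59  1.38  0.    1.17  0.06] t 9.97 F [-0.6 -0.4  0. ] w 36.9 z [ 0.001 -0.    -1.   ]
rackpos [587.9 152.4 144.2]
[ 651.7 -153.5  152. ] shift m [-0.0002  0.0641 -0.0077] turn 0.0
```

Request:
arm_command(
  targets=[0, 0, 0, 0, 0.36, 0, 0.008, 0, 0, 0.36, 0, 0.016, -0.001, 0, 0.36, 0, 0.024, -0.002, 0, 0.34, 0, 0.032, -0.004, 0, 0.32, 0, 0.04, -0.005, 0, 0.3, 0, 0.048, -0.006, 0, 0.28, 0, 0.055, -0.007, 0, 0.26, 0, 0.061, -0.008, 0, 0.24, 0, 0.064, -0.008, 0, 0.22, 0, 0.064, -0.008, 0, 0.2, 0, 0.064, -0.008, 0, 0.16],
)

```text
time_s: 10.97
position: [651.4, -153.1, 151.5]
tcp_rot: [-2.669, -1.656, 0.0]
wrist_force: [0.0, 0.7, 0.3]
gripper_width: 14.4
grasp_force: 0.1
```

Request:
arm_command(
  targets=[0, 0, 0, 0, 0, 0, 0, 0, 0, 0, 0, 0, 0, 0, 0, 0, 0, 0, 0, 0, 0, 0, 0, 0, 0, 0, 0, 0, 0, 0],
)

```text
time_s: 11.47
position: [651.3, -153.1, 151.6]
tcp_rot: [-2.669, -1.656, 0.001]
wrist_force: [-2.0, 1.4, 0.3]
gripper_width: 11.8
grasp_force: 30.1
```

Request:
arm_command(
  targets=[0, 0, -0.02, 0, 0, 0, 0, -0.04, 0, 0, 0, 0, -0.065, 0, 0, 0, 0, -0.09, 0, 0, 0, 0, -0.115, 0, 0, 0, 0, -0.13, 0, 0, 0, 0, -0.13, 0, 0, 0, 0, -0.13, 0, 0],
)

```text
time_s: 12.13
position: [651.7, -153.3, 281.3]
tcp_rot: [2.669, 1.656, 0.001]
wrist_force: [-0.6, -0.4, -4.1]
gripper_width: 12.1
grasp_force: 30.1
```

```bash
python3 go.py w 475.6 268.7 282 -9.6
```

```text
pos [ 651.7 -153.3  281.3] yawY -26.4 q [-0.41  0.64  0.94 -0.    1.56  0.05] t 12.13 F [-0.6 -0.4 -4.1] w 12.1 z [ 0.001 -0.    -1.   ]
[475.6 268.7 282. ] shift m [ 0.3    -0.3451 -0.0009] turn -16.8
```

Request:
arm_command(
  targets=[0.025, -0.029, 0, -1, 0, 0.05, -0.058, 0, -3, 0, 0.075, -0.086, 0, -4, 0, 0.1, -0.115, 0, -6, 0, 0.125, -0.144, 0, -7, 0, 0.15, -0.172, 0, -9, 0, 0.175, -0.201, 0, -10, 0, 0.2, -0.23, 0, -12, 0, 0.225, -0.259, 0, -13, 0, 0.25, -0.288, 0, -14.5, 0, 0.275, -0.316, 0, -16, 0, 0.3, -0.345, 0, -16.8, 0],
)

```text
time_s: 13.13
position: [474.2, 270.1, 279.9]
tcp_rot: [-2.397, -2.029, 0.004]
wrist_force: [0.1, -0.2, -3.1]
gripper_width: 11.5
grasp_force: 30.0
```

Request:
arm_command(
  targets=[0, 0, 0.02, 0, 0, 0, 0, 0.04, 0, 0, 0, 0, 0.06, 0, 0, 0, 0, 0.08, 0, 0, 0, 0, 0.08, 0, 0, 0, 0, 0.08, 0, 0],
)

```text
time_s: 13.63
position: [474.9, 268.5, 200.4]
tcp_rot: [-2.398, -2.028, 0.005]
wrist_force: [0.2, 0.4, -3.4]
gripper_width: 11.7
grasp_force: 30.0
```

```bash
python3 go.py w 475.6 268.7 121 -9.6; python3 held.py s5
```

```text
pos [474.9 268.5 200.4] yawY -9.6 q [0.3  0.41 1.52 0.   1.22 0.47] t 13.63 F [ 0.2  0.4 -3.4] w 11.7 z [-0.003 -0.001 -1.   ]
[475.6 268.7 121. ] shift m [0.0004 0.0009 0.0794] turn 0.0
856 y [3.3 5.4 7.5]
xz rect [-1.4 54.6] [ 87.5 113.4] 0.2
2 [-43.8  40.4] -1.7 y 4.7
17 [-45.   41.3] -1.8 y 5.5
32 [-44.7  41.2] -1.8 y 5.0
47 [-43.9  40.9] -1.5 y 5.6
62 [-42.9  39.4] -1.8 y 5.4
77 [-42.9  40. ] -1.4 y 5.3
92 [-43.2  40.4] -1.4 y 5.5
107 [-41.7  39. ] -1.3 y 4.9
bottom [np.float64(107.0), np.float64(105.6), np.float64(105.5), np.float64(107.7), np.float64(107.3)]
```

Request:
arm_command(
  targets=[0.002, 0.001, 0.015, 0, 0, 0.002, 0.001, 0.03, 0, 0, 0.002, 0.001, 0.045, 0, 0, 0.002, 0.001, 0.058, 0, 0, 0.002, 0.001, 0.068, 0, 0, 0.002, 0.001, 0.075, 0, 0, 0.002, 0.001, 0.077, 0, 0, 0.002, 0.001, 0.078, 0, 0, 0.002, 0.001, 0.079, 0, 0, 0.002, 0.001, 0.08, 0, 0, 0.002, 0.001, 0.081, 0, 0],
)

```text
time_s: 14.6
position: [477.1, 270.7, 121.2]
tcp_rot: [2.398, 2.028, 0.001]
wrist_force: [0.1, -0.4, -2.6]
gripper_width: 11.5
grasp_force: 30.0
```

Request:
arm_command(
  targets=[0, 0, 0.001, 0, 0, 0, 0, 0.002, 0, 0, 0, 0, 0.003, 0, 0, 0, 0, 0.003, 0, 0, 0, 0, 0.003, 0, 0],
)

```text
time_s: 15.02
position: [477.8, 271.1, 120.1]
tcp_rot: [2.398, 2.028, 0.005]
wrist_force: [-3.5, 0.3, 14.8]
gripper_width: 11.4
grasp_force: 30.1
```

Floor contact at z = 120, as predicted. I release and lift.

Request:
arm_command(
  targets=[0, 0, -0.001, 0, 0.05, 0, 0, -0.002, 0, 0.15, 0, 0, -0.002, 0, 0.25, 0, 0, -0.002, 0, 0.35, 0, 0, -0.002, 0, 0.45, 0, 0, -0.002, 0, 0.5, 0, 0, -0.002, 0, 0.5, 0, 0, -0.002, 0, 0.5, 0, 0, -0.02, 0, 0.6, 0, 0, -0.05, 0, 0.7, 0, 0, -0.085, 0, 0.8, 0, 0, -0.12, 0, 1],
)

```text
time_s: 16.02
position: [476.5, 270.5, 238.9]
tcp_rot: [-2.398, -2.028, 0.002]
wrist_force: [0.5, 0.4, -0.1]
gripper_width: 68.5
grasp_force: 0.0
```

```bash
python3 go.py r 587 -105.8 250 -26.4
```

```text
pos [476.5 270.5 238.9] yawY -9.6 q [ 0.3   0.38  1.46 -0.    1.31  0.47] t 16.02 F [ 0.5  0.4 -0.1] w 68.5 z [-0.001 -0.    -1.   ]
rackpos [306.6 454.1 238.9]
[ 478.7 -355.8  250. ] shift m [-0.6172  0.1061 -0.0109] turn 16.8
```

Request:
arm_command(
  targets=[-0.03, 0.005, -0.011, 1, 1, -0.065, 0.011, -0.011, 3, 1, -0.1, 0.017, -0.011, 5, 1, -0.135, 0.023, -0.011, 7, 1, -0.17, 0.029, -0.011, 9, 1, -0.205, 0.035, -0.011, 11, 1, -0.24, 0.041, -0.011, 13, 1, -0.275, 0.047, -0.011, 14, 1, -0.31, 0.053, -0.011, 15, 1, -0.345, 0.059, -0.011, 16, 1, -0.38, 0.065, -0.011, 16.8, 1, -0.4, 0.069, -0.011, 16.8, 1],
)

```text
time_s: 17.02
position: [478.2, -138.4, 248.7]
tcp_rot: [2.671, 1.652, -0.0]
wrist_force: [-1.5, 0.1, 0.0]
gripper_width: 88.5
grasp_force: 0.0
```

```bash
python3 go.py r 587 -105.8 250 -26.4
```

```text
pos [ 478.2 -138.4  248.7] yawY -26.5 q [-0.52  0.26  1.59 -0.    1.29 -0.05] t 17.02 F [-1.5  0.1  0. ] w 88.5 z [ 0.    -0.001 -1.   ]
rackpos [489.9  88.6 248.7]
[ 478.7 -355.8  250. ] shift m [-0.1942  0.0975 -0.0012] turn -0.1
```

Request:
arm_command(
  targets=[-0.035, 0.017, 0, 0, 1, -0.07, 0.035, 0, 0, 1, -0.105, 0.053, 0, 0, 1, -0.14, 0.07, 0, 0, 1, -0.17, 0.085, 0, 0, 1, -0.192, 0.096, 0, 0, 1, -0.194, 0.097, 0, 0, 1, -0.194, 0.097, 0, 0, 1],
)

```text
time_s: 17.68
position: [479.0, -353.0, 248.1]
tcp_rot: [-2.67, -1.654, 0.0]
wrist_force: [-0.1, 1.0, 0.3]
gripper_width: 88.2
grasp_force: 0.0
```

```bash
python3 go.py r 587 -105.8 144 -26.4
```

```text
pos [ 479.  -353.   248.1] yawY -26.5 q [-0.83  0.48  1.29  0.    1.38 -0.37] t 17.68 F [-0.1  1.   0.3] w 88.2 z [-0.001  0.001 -1.   ]
rackpos [ 586.  -103.2  248.1]
[ 478.7 -355.8  144. ] shift m [-0.0026  0.0011  0.1041] turn -0.1
```

Request:
arm_command(
  targets=[-0.002, 0.001, 0.035, 0, 1, -0.002, 0.001, 0.07, 0, 1, -0.002, 0.001, 0.095, 0, 1, -0.002, 0.001, 0.105, 0, 0.8, -0.002, 0.001, 0.105, 0, 0.6, -0.002, 0.001, 0.105, 0, 0.4, -0.002, 0.001, 0.105, 0, 0.36, -0.002, 0.001, 0.105, 0, 0.36, -0.002, 0.001, 0.105, 0, 0.36, -0.002, 0.001, 0.105, 0, 0.36, -0.002, 0.001, 0.105, 0, 0.36],
)

```text
time_s: 18.6
position: [479.4, -354.6, 144.2]
tcp_rot: [2.669, 1.656, 0.0]
wrist_force: [-0.7, 0.6, 0.6]
gripper_width: 36.8
grasp_force: 0.0
```

```bash
python3 go.py r 652 -105.8 152 -26.4
```

```text
pos [ 479.4 -354.6  144.2] yawY -26.4 q [-0.83  0.57  1.42 -0.    1.15 -0.37] t 18.6 F [-0.7  0.6  0.6] w 36.8 z [ 0.    -0.001 -1.   ]
rackpos [ 587.1 -104.4  144.2]
[ 537.  -384.7  152. ] shift m [-0.0014  0.0649 -0.0078] turn 0.0
```

Request:
arm_command(
  targets=[0, 0, 0, 0, 0.36, 0, 0.008, 0, 0, 0.36, 0, 0.016, -0.001, 0, 0.36, 0, 0.024, -0.002, 0, 0.34, 0, 0.032, -0.004, 0, 0.32, 0, 0.04, -0.005, 0, 0.3, 0, 0.048, -0.006, 0, 0.28, 0, 0.055, -0.007, 0, 0.26, 0, 0.061, -0.008, 0, 0.24, 0, 0.065, -0.008, 0, 0.22, 0, 0.065, -0.008, 0, 0.2, 0, 0.065, -0.008, 0, 0.16],
)

```text
time_s: 19.6
position: [537.5, -383.3, 151.5]
tcp_rot: [-2.669, -1.656, 0.0]
wrist_force: [-0.7, 0.3, -0.5]
gripper_width: 14.5
grasp_force: 0.0
```

Request:
arm_command(
  targets=[0, 0, 0, 0, 0, 0, 0, 0, 0, 0, 0, 0, 0, 0, 0, 0, 0, 0, 0, 0, 0, 0, 0, 0, 0, 0, 0, 0, 0, 0],
)

```text
time_s: 20.1
position: [537.4, -383.2, 151.5]
tcp_rot: [-2.669, -1.656, 0.001]
wrist_force: [-2.2, 0.9, -0.7]
gripper_width: 11.9
grasp_force: 30.1
```

Request:
arm_command(
  targets=[0, 0, -0.02, 0, 0, 0, 0, -0.04, 0, 0, 0, 0, -0.065, 0, 0, 0, 0, -0.09, 0, 0, 0, 0, -0.115, 0, 0, 0, 0, -0.13, 0, 0, 0, 0, -0.13, 0, 0, 0, 0, -0.13, 0, 0],
)

```text
time_s: 20.77
position: [537.8, -383.4, 281.3]
tcp_rot: [2.669, 1.656, 0.001]
wrist_force: [0.2, -0.5, -3.6]
gripper_width: 11.8
grasp_force: 30.0
```

```bash
python3 go.py w 456.4 154.3 282 -9.6
```

```text
pos [ 537.8 -383.4  281.3] yawY -26.4 q [-0.8   0.62  0.98  0.    1.54 -0.34] t 20.77 F [ 0.2 -0.5 -3.6] w 11.8 z [ 0.001 -0.    -1.   ]
[456.4 154.3 282. ] shift m [ 0.4457 -0.3116 -0.001 ] turn -16.8
```

Request:
arm_command(
  targets=[0.025, -0.017, 0, -1, 0, 0.052, -0.036, 0, -3, 0, 0.08, -0.056, 0, -4, 0, 0.11, -0.077, 0, -6, 0, 0.14, -0.098, 0, -7, 0, 0.17, -0.119, 0, -9, 0, 0.2, -0.14, 0, -10, 0, 0.23, -0.161, 0, -12, 0, 0.26, -0.182, 0, -13, 0, 0.29, -0.203, 0, -14.5, 0, 0.32, -0.224, 0, -16, 0, 0.345, -0.241, 0, -16.8, 0],
)

```text
time_s: 21.77
position: [473.5, 35.1, 280.1]
tcp_rot: [-2.395, -2.03, 0.002]
wrist_force: [0.1, -0.6, -2.8]
gripper_width: 12.2
grasp_force: 30.0
```

```bash
python3 go.py w 456.4 154.3 282 -9.6
```

```text
pos [473.5  35.1 280.1] yawY -9.4 q [-0.17  0.19  1.6   0.    1.36 -0.01] t 21.77 F [ 0.1 -0.6 -2.8] w 12.2 z [-0.002  0.001 -1.   ]
[456.4 154.3 282. ] shift m [ 0.1148 -0.0365 -0.0017] turn 0.2
```

Request:
arm_command(
  targets=[0.03, -0.01, 0, 0, 0, 0.06, -0.019, 0, 0, 0, 0.09, -0.029, 0, 0, 0, 0.11, -0.035, 0, 0, 0, 0.115, -0.036, 0, 0, 0, 0.115, -0.036, 0.01, 0, 0, 0.115, -0.036, 0.03, 0, 0, 0.115, -0.036, 0.055, 0, 0, 0.115, -0.036, 0.075, 0, 0, 0.115, -0.036, 0.08, 0, 0, 0.115, -0.036, 0.08, 0, 0],
)

```text
time_s: 22.68
position: [457.8, 151.1, 199.8]
tcp_rot: [-2.398, -2.026, 0.005]
wrist_force: [0.3, -0.1, -3.6]
gripper_width: 11.6
grasp_force: 30.0
```

```bash
python3 go.py w 456.4 154.3 121 -9.6; python3 held.py s6; python3 -c "
from h import *
cv2.imwrite('pics/s6c.png',cv2.resize(cv2.imread('pics/s6.png')[120:360,280:600],(800,600)))"
```

```text
pos [457.8 151.1 199.8] yawY -9.6 q [ 0.08  0.28  1.71 -0.    1.16  0.24] t 22.68 F [ 0.3 -0.1 -3.6] w 11.6 z [-0.004 -0.    -1.   ]
[456.4 154.3 121. ] shift m [ 0.003  -0.0016  0.0788] turn -0.0
927 y [2.8 5.4 7.8]
xz rect [-4.9 51.3] [122.5  89.5] 88.0
2 [23.8 36.2] 30.0 y 4.5
17 [23.9 38.7] 31.3 y 6.1
32 [23.5 38.6] 31.1 y 5.6
47 [-47.4  38.5] -4.4 y 5.5
62 [-46.8  36.9] -5.0 y 5.3
77 [-46.7  37.6] -4.5 y 5.3
92 [-46.3  35.8] -5.2 y 5.2
107 [-45.8  35.7] -5.1 y 5.3
bottom [np.float64(107.2), np.float64(109.2), np.float64(107.8), np.float64(107.8), np.float64(106.3)]
```

View pics/s6c.png

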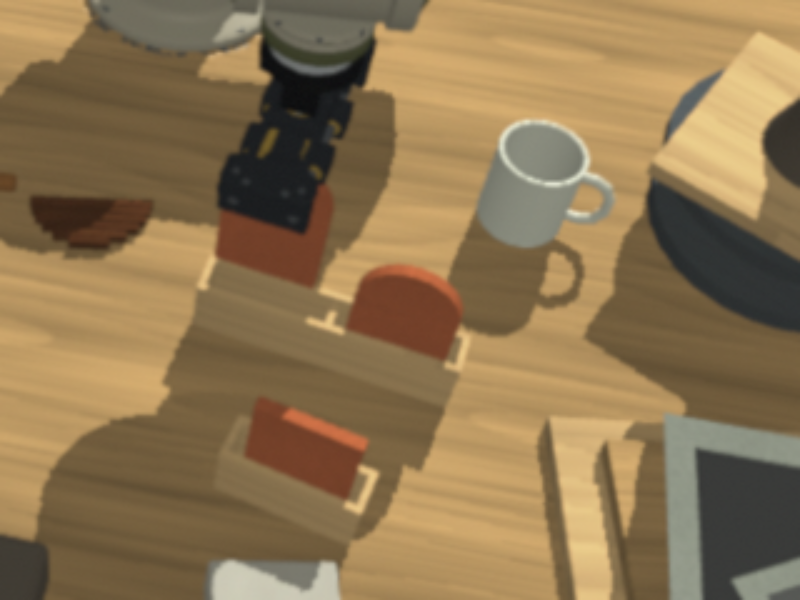

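Both placed tiles are standing in their slots: square at (310,445), arched at (405,310). The held one is above the left-hand slot at (270,245). I correct about 7 mm along its width and lower it.

Request:
arm_command(
  targets=[0.007, -0.001, 0, 0, 0, 0.007, -0.001, 0.01, 0, 0, 0.007, -0.001, 0.027, 0, 0, 0.007, -0.001, 0.045, 0, 0, 0.007, -0.001, 0.058, 0, 0, 0.007, -0.001, 0.068, 0, 0, 0.007, -0.001, 0.075, 0, 0, 0.007, -0.001, 0.077, 0, 0, 0.007, -0.001, 0.078, 0, 0, 0.007, -0.001, 0.079, 0, 0, 0.007, -0.001, 0.08, 0, 0, 0.007, -0.001, 0.08, 0, 0],
)

```text
time_s: 23.73
position: [458.7, 159.3, 122.0]
tcp_rot: [2.398, 2.028, 0.001]
wrist_force: [0.9, 0.2, -3.4]
gripper_width: 11.4
grasp_force: 30.0
```

Request:
arm_command(
  targets=[0, 0, 0.001, 0, 0, 0, 0, 0.002, 0, 0, 0, 0, 0.003, 0, 0, 0, 0, 0.003, 0, 0, 0, 0, 0.003, 0, 0],
)

```text
time_s: 24.15
position: [459.2, 159.1, 120.1]
tcp_rot: [2.397, 2.028, 0.002]
wrist_force: [-2.4, -2.1, 9.7]
gripper_width: 11.9
grasp_force: 30.2
```

Request:
arm_command(
  targets=[0, 0, 0, 0, 0.05, 0, 0, -0.001, 0, 0.15, 0, 0, -0.001, 0, 0.25, 0, 0, -0.001, 0, 0.35, 0, 0, -0.001, 0, 0.45, 0, 0, -0.001, 0, 0.5, 0, 0, -0.001, 0, 0.5, 0, 0, -0.001, 0, 0.5, 0, 0, -0.02, 0, 0.6, 0, 0, -0.05, 0, 0.7, 0, 0, -0.085, 0, 0.8, 0, 0, -0.12, 0, 1],
)

```text
time_s: 25.15
position: [458.1, 159.2, 240.0]
tcp_rot: [-2.398, -2.028, 0.001]
wrist_force: [0.8, 0.7, 0.2]
gripper_width: 68.3
grasp_force: 0.0
```

Request:
arm_command(
  targets=[-0.03, 0, -0.02, 0, 1, -0.07, 0, -0.03, 0, 1, -0.11, 0, -0.03, 0, 1, -0.15, 0, -0.03, 0, 1, -0.18, 0, -0.03, 0, 1, -0.2, 0, -0.03, 0, 1, -0.2, 0, -0.03, 0, 1, -0.2, 0, -0.03, 0, 1],
)

```text
time_s: 25.82
position: [425.3, -38.3, 268.7]
tcp_rot: [-2.401, -2.026, -0.0]
wrist_force: [0.1, -0.5, -0.2]
gripper_width: 88.3
grasp_force: 0.0
```

Run:
```python
from h import *
im,d=snap('scene','s7');P,u,v=cloud('scene',d);hsv=cv2.cvtColor(im,cv2.COLOR_RGB2HSV)[v,u]
red=((hsv[:,0]<12)|(hsv[:,0]>170))&(hsv[:,1]>110)&(P[:,2]>62)
for n,c,yw in(('S',(624.5,202),-13.8),('A',(475.6,268.7),-9.6),('B',(456.4,154.3),-9.6)):
    y=np.radians(yw);L=(P[:,:2]-c)@np.array([[np.cos(y),-np.sin(y)],[np.sin(y),np.cos(y)]])
    m=red&(abs(L[:,0])<50)&(abs(L[:,1])<56)
    a=L[m];z=P[m,2]; print(n,m.sum(),'y',np.percentile(a[:,1],[2,98]).round(1),'ztop',np.percentile(z,99).round(1),'x low/high',np.median(a[z<80,0]).round(1),np.median(a[z>105,0]).round(1))
cv2.imwrite('pics/s7c.png',cv2.resize(im[120:360,280:600,::-1],(800,600)))
```

```text
S 944 y [-42.6  41.8] ztop 124.1 x low/high 7.0 5.7
A 1061 y [-40.   41.3] ztop 141.7 x low/high 6.8 6.0
B 1004 y [-40.8  41.4] ztop 142.0 x low/high 7.3 6.3
```

View pics/s7c.png

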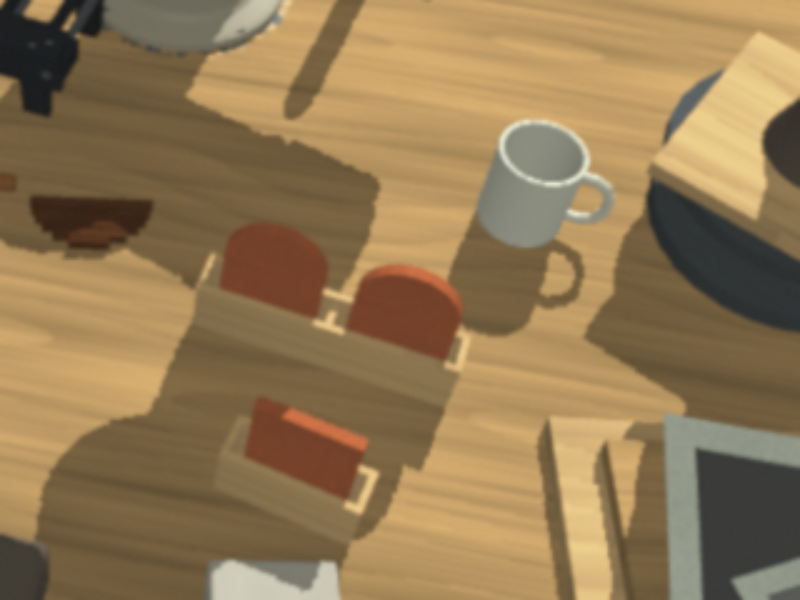

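All three tiles stand upright, centred and at full depth: arched at (272,265) and (405,310), square at (310,445). The gripper is clear of everything.

```bash
python3 -c "
from workcell import arm
print(arm.hand_in())"
```

```text
the job is handed in; nothing more can be done
None
```

The job is handed in at about 26 s, and the hand-in returned no verdict: the last picture showed the square tile in the short box and one round-topped tile in each long slot, all upright and lowered to the floor before release, with the gripper clear.

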